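# Pack two candle-studio gift sets

### The job

Make up the two gift sets: the big candle jar and the match jar go into the short box with two cut-outs; the travel tin, the square diffuser bottle and the room-spray bottle go into the long box with three. Stand each one upright on the floor of the cut-out made for its size (in each box the widest thing in the widest cut-out, and so on down), setting them down without dropping them or knocking any of them over. Leave the jug, tape dispenser and label roll where they are.

Things in the scene. Friction and masses are not known exactly. Their poses are not given: they have to be found in the camera images.
- candle_jar: Big candle: round amber glass jar with a paper label and a flat black lid of the same width, 62 mm diameter, 80 mm high, straight sided, about 0.3 kg. Origin: centre of the underside, z up.
- tin: Travel candle tin: low, round, plain aluminium with a seam below its lid, 64 mm diameter, 46 mm high, straight sided, about 0.16 kg. Origin: centre of the underside, z up.
- diffuser: Diffuser bottle: square amber glass bottle, body 50 x 50 mm and 66 mm high (sides along its x and y axes), above it a short neck and a black stopper of 30 mm diameter up to 88 mm; about 0.26 kg. Origin: centre of the underside, z up.
- spray: Room spray: slim round amber bottle, 38 mm diameter to 84 mm height, then a narrow neck and a straight black cap of 28 mm diameter from 90 to 124 mm, the tallest thing; it can be held by the cap; about 0.15 kg. Origin: centre of the underside, z up.
- match_jar: Match jar: small round clear glass jar filled with matches, 40 mm diameter and 56 mm high, with a cork of 33 mm diameter on top up to 72 mm; about 0.12 kg. Origin: centre of the underside, z up.
- long_box: Long gift box base with three square cut-outs in a row, loose on the bench, 0.45 kg, 252 mm long. The box is a shallow kraft carton with a paper-white insert; 100 mm wide (y), 24 mm high, floor 3 mm thick, so the cut-outs are 21 mm deep. Origin: centre of the underside; x runs along the long side, z up. Cut-outs, all centred at y = 0: 80 mm wide at x = -76 mm (for the tin), 66 mm wide at x = +13 mm (for the diffuser), 54 mm wide at x = +89 mm (for the spray).
- short_box: Short gift box base with two square cut-outs in a row, loose on the bench, 0.35 kg, 170 mm long. The box is a shallow kraft carton with a paper-white insert; 100 mm wide (y), 24 mm high, floor 3 mm thick, so the cut-outs are 21 mm deep. Origin: centre of the underside; x runs along the long side, z up. Cut-outs, all centred at y = 0: 78 mm wide at x = -36 mm (for the candle jar), 56 mm wide at x = +47 mm (for the match jar).
- jug: Bystander: steel pouring jug, 80 mm across, 90 mm high, handle to its +y, out to 70 mm. Origin: centre of the underside. Leave alone.
- tape: Bystander: black tape dispenser with a roll of brown paper tape, 150 mm long (x), 55 mm wide, 79 mm high. Origin: centre of the underside. Leave alone.
- labels: Bystander: white label roll lying flat, 76 mm diameter, 40 mm high. Origin: centre of the underside. Leave alone.
Not all that is in view belongs to the job. Of the things shaped like the match_jar, the clear one is meant.

How it is judged:
At the end, for the whole second after the job is handed in: Each thing in its own cut-out: within 12 mm of its centre along both box axes, underside on the floor (under 8 mm above the box's underside), upright within 0.12 rad, at rest (under 0.02 m/s); both boxes flat on the bench (within 0.06 rad) (x of tin in the frame of long_box between -0.088 and -0.064 m and y of tin in the frame of long_box between -0.012 and 0.012 m and z of each of tin, diffuser, spray in the frame of long_box below 0.008 m and angle between each of tin, diffuser, spray, candle_jar, match_jar's own z axis and vertical below 0.12 rad and linear speed of each of tin, diffuser, spray, candle_jar, match_jar below 0.02 m/s and x of diffuser in the frame of long_box between 0.001 and 0.025 m and y of diffuser in the frame of long_box between -0.012 and 0.012 m and x of spray in the frame of long_box between 0.077 and 0.101 m and y of spray in the frame of long_box between -0.012 and 0.012 m and x of candle_jar in the frame of short_box between -0.048 and -0.024 m and y of candle_jar in the frame of short_box between -0.012 and 0.012 m and z of each of candle_jar, match_jar in the frame of short_box below 0.008 m and x of match_jar in the frame of short_box between 0.035 and 0.059 m and y of match_jar in the frame of short_box between -0.012 and 0.012 m and angle between each of long_box, short_box's own z axis and vertical below 0.06 rad); the robot touches nothing.
It fails at once if a thing of the sets is dropped: it falls free, touching nothing, faster than 0.7 m/s (a drop of about 25 mm) ((contact force between tin and anything else below 0.02 N and linear speed of tin above 0.7 m/s) or (contact force between diffuser and anything else below 0.02 N and linear speed of diffuser above 0.7 m/s) or (contact force between spray and anything else below 0.02 N and linear speed of spray above 0.7 m/s) or (contact force between candle_jar and anything else below 0.02 N and linear speed of candle_jar above 0.7 m/s) or (contact force between match_jar and anything else below 0.02 N and linear speed of match_jar above 0.7 m/s)).
It fails at once if a thing of the sets is knocked over (tilted more than 1.0 rad) (angle between any of tin, diffuser, spray, candle_jar, match_jar's own z axis and vertical above 1 rad).
It fails at once if the jug, tape dispenser or label roll is moved more than 30 mm (distance of any of jug, tape, labels from where it was at the start of the episode above 0.03 m).
It also fails if it takes over 136 s, if anything falls off the work surface, if the arm or the gripper's body presses on something with over 40 N, if the wrist force passes 120 N, or if a joint passes its speed limit or range.

### The arm

A 7-joint arm with a two-finger parallel gripper is mounted at the origin on the work surface. World frame = base frame: x ahead of the robot, y to its left, z up, the work surface at z = 0. Lengths are in m, angles in rad, forces in N, time in s.
With the tool pointing down it reaches from about 0.4 to 0.875 m from the base axis. Payload 19.3 kg.
Tool frame: the origin (TCP) lies midway between the tips of the shut fingers; the grasp point (between the pads) lies 19 mm behind it; x points along the fingers, y is the direction in which the jaws open and shut, and the axes are right-handed (so a half turn about x gives the same grasp; the last joint's range is limited). The gripper opens to 85 mm and grips with 20 to 120 N. Pads are 22 mm wide; open, the fingers measure 114 mm over their backs; the gripper's body (76 mm by 85 mm) begins 54 mm behind the grasp point. The pads swing forward as they close: fully open they stand 13 mm farther back than shut.
Start: joints at [1.106, 0.521, -0.036, 1.599, 0.021, 1.021, -0.113], TCP at [0.24, -0.577, 0.195] pointing down, gripper open.
Joint ranges: [-2.91, 2.91], [-0.3, 2.13], [-1.5, 1.42], [0.17, 2.43], [-1.26, 4.41], [0.16, 1.93], [-2.52, 2.52]. Speed limits (rad/s): [1.89, 1.89, 2.39, 2.39, 3.01, 3.01, 3.01].

### API

Orientations are given as [roll, pitch, yaw] about the fixed x, y, z axes, in that order (R = Rz(yaw) Ry(pitch) Rx(roll)).
In Python, from workcell import telemetry, vision, workorder gives the robot as it stands. The module is installed in compiled form; this text tells all that it offers.
- The arm moves only by the tool play_rows, never from a script. Its argument "deltas" is a list of rows, each a list of 7 numbers: the shift along the world's x, y, z in mm, then the turn, a rotation vector about the world's x, y, z in degrees, then the finger opening in mm, from 0 to 85.4. In form: [[x, y, z, wx, wy, wz, jaw], ...]. A call has 1 to 8 rows; each row shifts and turns the commanded pose from where the row before left it; what a row does not reach is not made up. A row lasts 1/8 s, in which the tool goes at most 62.5 mm and 10.7 degrees, less where a joint would pass 70% of its speed; a pose out of reach is approached as far as the arm can. A call with a gripper value outside its range is refused whole. The fingers move at their own pace and stop on an object; "grip_force" is the grip in N (left out, the last holds). Time passes only in rows, so rows that do not move let the fingers close. It gives the time, the measured TCP pose, the force and the opening at its end, in the units of the state.
- telemetry.observe(): the state, without advancing time (a new reading comes with each control period).
- vision.grab_frame(name): name is "scene" or "top"; returns the picture (384x512x3 uint8, red, green, blue); there is no depth.
- vision.camera_info(name): a dict with "mtx" (3x3 intrinsics, pixels), "k1" (the pictures are not rectified: a ray, as slopes to the right and down, at radius r is drawn at 1 + k1 r^2 times it, then the intrinsics apply), "rvec" (rotation vector, rad) and "tvec" (3), from world to camera coordinates, as OpenCV has them. Camera axes: x right, y down, z forward; pixel columns grow to the right and rows downward; lengths in m; the calibration is good to about 2 mm. A picture is of the moment at which its call begins. camera_info takes no time and is no camera call.
- workorder.job_done(): hands the job in, once; it reports no verdict.
The state is a dict: "clock": time; "qpos": joint angles; "qd": joint speeds; "joint_efforts": joint torques, N m; "position": TCP position; "tool_rot": TCP orientation; "force": force on the tool from outside, world axes, zero at the start; "moment": the same for the moment, N m; "grip_width": finger opening in m.
Only numpy, scipy, OpenCV 4.12 (cv2) and the standard library are available. Lean on these libraries where they do the work, as an engineer would, in place of code of your own. Each camera call takes 0.05 s, during which the arm holds its last target. There are 200 camera calls.

## Working session

There is one attempt and no reset: what is moved stays moved. The work goes in short steps, Python scripts to look and compute and a tool call to move; the robot and the scene stay as the last step left them, time stands still between calls to the robot, and variables do not carry over. Pictures are saved under pics/ and viewed, about 12 in all and at most 16, crops included, and the job is handed in when it is done.

Besides the shell and the picture viewer there is one more tool, called after ">>>" as name([rows], argument=value, ...), one row to a line, values as JSON. play_rows: Moves the arm, as the interface text tells. Its arguments: {"type":"object","properties":{"deltas":{"type":"array","items":{"type":"array","items":{"type":"number"}}},"grip_force":{"type":"number"}},"required":["deltas"]}

```bash
mkdir -p pics; ls; python3 - <<'E'
from workcell import telemetry, vision
import cv2
for n in ("scene","top"):
    im=vision.grab_frame(n); cv2.imwrite(f"pics/{n}0.png",cv2.resize(im[:,:,::-1],(800,600),interpolation=cv2.INTER_CUBIC)); cv2.imwrite(f"{n}0_raw.png",im[:,:,::-1])
    print(n,vision.camera_info(n))
print(telemetry.observe())
E
```

```text
pics
scene {'mtx': array([[377.97652333,   0.        , 255.75202875],
       [  0.        , 377.97652333, 190.65325244],
       [  0.        ,   0.        ,   1.        ]]), 'k1': 0.022339970051829125, 'rvec': array([ 1.3486924 ,  2.42948671, -0.71143083]), 'tvec': array([ 0.29261882, -0.37912823,  1.12347798])}
top {'mtx': array([[482.54306533,   0.        , 260.46947923],
       [  0.        , 482.54306533, 185.44294087],
       [  0.        ,   0.        ,   1.        ]]), 'k1': -0.1293962027423064, 'rvec': array([ 2.13178068, -2.13750056,  0.18750926]), 'tvec': array([0.01165534, 0.55634473, 1.17489729])}
{'clock': 0.1, 'qpos': array([ 1.1057924 ,  0.52195618, -0.03631549,  1.59994255,  0.02118773,
        1.02112481, -0.11280674]), 'qd': array([-0.00102543, -0.00079164, -0.00060151, -0.00024319, -0.00129903,
        0.00147546,  0.00098266]), 'joint_efforts': array([ 4.95678862e-03, -9.28502584e+01,  1.98470235e+00, -3.70536160e+01,
        1.81553350e-02,  5.35967920e-03,  1.42529434e-04]), 'position': array([ 0.24022118, -0.57661612,  0.19428537]), 'tool_rot': array([-1.50418945,  1.56974997,  2.03217249]), 'force': array([-0.54061462, -0.22581858,  0.60566841]), 'moment': array([-0.01827535, -0.0323329 ,  0.0465679 ]), 'grip_width': 0.08528169272961948}
```

View pics/scene0.png

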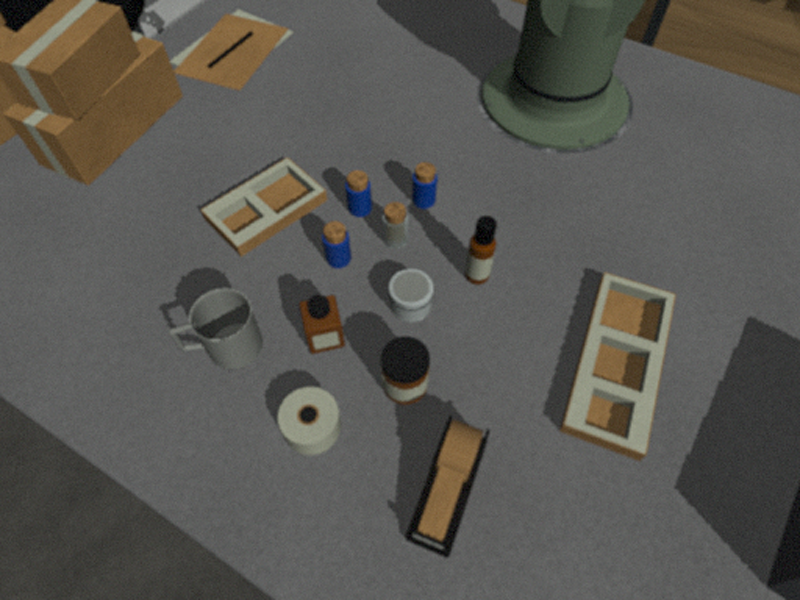

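View pics/top0.png

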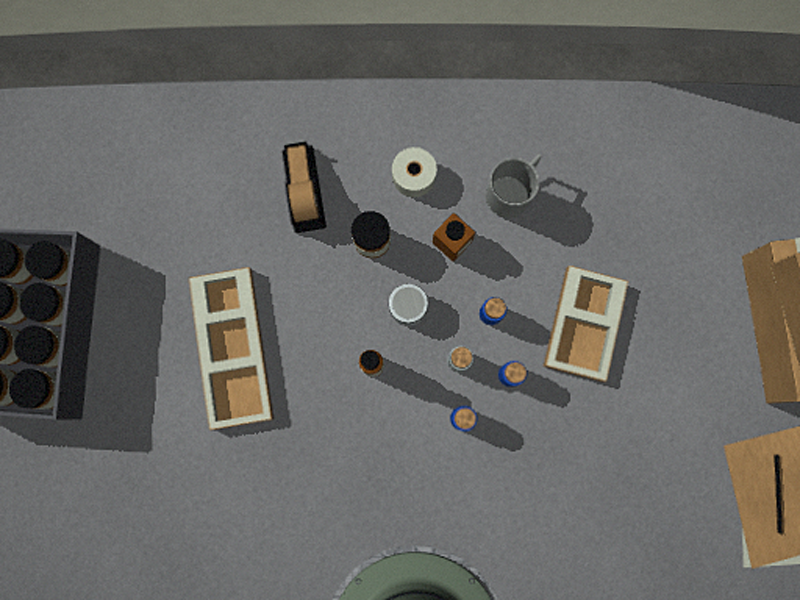

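The scene has four jars shaped like the match jar: three blue ones, at top-view (494,310), (512,373) and (464,418), and one clear one at top (461,357), scene (396,225). The clear one fits the description. I'll confirm it in a crop along with the first measurements.

```bash
cat > h.py <<'E'
import numpy as np, cv2
from workcell import telemetry, vision
class Cam:
    def __init__(s,n):
        c=vision.camera_info(n); s.K=np.array(c['mtx']); s.d=np.array([c['k1'],0,0,0.])
        s.rv=np.array(c['rvec']); s.R=cv2.Rodrigues(s.rv)[0]; s.t=np.array(c['tvec']); s.c=-s.R.T@s.t
    def ray(s,p):
        u=cv2.undistortPoints(np.array(p,float).reshape(-1,1,2),s.K,s.d).reshape(-1,2)
        return np.c_[u,np.ones(len(u))]@s.R
    def plane(s,p,z):
        r=s.ray(p); return s.c+r*((z-s.c[2])/r[:,2])[:,None]
    def proj(s,X): return cv2.projectPoints(np.array(X,float).reshape(-1,1,3),s.rv,s.t,s.K,s.d)[0].reshape(-1,2)
def tri(c1,p1,c2,p2):
    A,b=np.zeros((3,3)),np.zeros(3); L=[]
    for c,p in((c1,p1),(c2,p2)):
        r=c.ray(p)[0]; r/=np.linalg.norm(r); M=np.eye(3)-np.outer(r,r); A+=M; b+=M@c.c; L.append(M)
    X=np.linalg.solve(A,b); return X,max(np.linalg.norm(M@(X-c.c)) for M,c in zip(L,(c1,c2)))
T,S=Cam('top'),Cam('scene')
def flood(im,seed,tol):
    m=np.zeros((im.shape[0]+2,im.shape[1]+2),np.uint8)
    cv2.floodFill(im.copy(),m,tuple(map(int,seed)),0,(tol,)*3,(tol,)*3,4|(255<<8)|cv2.FLOODFILL_MASK_ONLY|cv2.FLOODFILL_FIXED_RANGE)
    return m[1:-1,1:-1]
def blob(im,seed,tol):
    c=max(cv2.findContours(flood(im,seed,tol),cv2.RETR_EXTERNAL,cv2.CHAIN_APPROX_NONE)[0],key=cv2.contourArea)
    return c
E
cat > m.py <<'E'
from h import *
t=cv2.medianBlur(cv2.imread('top0_raw.png'),3); s=cv2.medianBlur(cv2.imread('scene0_raw.png'),3)
seeds=dict(candle=((237,147),(259,229),22),tin=((261,194),(263,184),25),stop=((291,148),(203,196),22),cap=((237,230),(310,144),25),cork=((295,228),(253,135),40))
print('cams',T.c,S.c)
ot,os_=t.copy(),s.copy()
for n,(a,b,tol) in seeds.items():
    ca,cb=blob(t,a,tol),blob(s,b,tol)
    cv2.drawContours(ot,[ca],-1,(0,255,0),1);cv2.drawContours(os_,[cb],-1,(0,255,0),1)
    (pa,ra),(pb,rb)=cv2.minEnclosingCircle(ca),cv2.minEnclosingCircle(cb)
    X,e=tri(T,pa,S,pb); print(n,t[a[1],a[0]],s[b[1],b[0]],np.round(pa,1),round(ra,1),np.round(pb,1),round(rb,1),'X',np.round(X,4),'err',round(e,4))
# boxes: bright paper
for n,im,c,rois in(('top',t,T,((115,165,65,115),(340,165,65,85))),('scene',s,S,((355,170,85,130),(120,95,95,70)))):
    for x,y,w,h in rois:
        r=im[y:y+h,x:x+w]; m=((r.min(2)>135)*255).astype(np.uint8)
        k=max(cv2.findContours(m,cv2.RETR_EXTERNAL,cv2.CHAIN_APPROX_NONE)[0],key=cv2.contourArea)+[x,y]
        cv2.drawContours(ot if n=='top' else os_,[k],-1,(0,0,255),1)
        q=cv2.approxPolyDP(cv2.convexHull(k),5,True).reshape(-1,2)
        print(n,q.tolist(),np.round(c.plane(q,.024),3)[:,:2].tolist())
a=cv2.resize(ot[85:275,110:410],(800,507),interpolation=cv2.INTER_NEAREST); b=os_[85:300,120:440]
cv2.imwrite('pics/ct.png',a);cv2.imwrite('pics/cs.png',cv2.resize(b,(800,537),interpolation=cv2.INTER_NEAREST))
E
python3 m.py
```

```text
cams [0.34913665 0.01639093 1.25214771] [0.93973786 0.24121808 0.74180413]
candle [21 20 20] [23 21 22] [236.8 147.4] 12.6 [258.2 230.3] 15.8 X [0.6507 0.0684 0.0701] err 0.0015
tin [139 144 139] [112 117 115] [261.1 194.3] 10.8 [263.7 213.5] 290.0 X [ 0.5488  0.0133 -0.0663] err 0.006
stop [24 19 19] [24 25 25] [291.  147.3] 6.1 [202.9 195.9] 7.4 X [ 0.6482 -0.0675  0.0802] err 0.0013
cap [23 21 20] [25 25 20] [236.5 230.2] 5.9 [310.  147.5] 9.4 X [0.4387 0.0671 0.106 ] err 0.0007
cork [ 82 120 157] [ 61 100 131] [296.6 226.5] 9.4 [249.5 197. ] 311.2 X [ 0.4673 -0.0882 -0.1868] err 0.0114
top [[157, 172], [172, 266], [135, 273], [121, 179]] [[0.597, 0.28], [0.354, 0.234], [0.336, 0.329], [0.578, 0.375]]
top [[365, 171], [400, 181], [386, 242], [350, 232]] [[0.598, -0.263], [0.571, -0.355], [0.413, -0.311], [0.439, -0.219]]
scene [[416, 253], [412, 271], [408, 257]] [[0.505, 0.354], [0.547, 0.36], [0.522, 0.343]]
scene [[180, 137], [161, 145]] [[0.515, -0.245], [0.56, -0.268]]
```

View pics/ct.png

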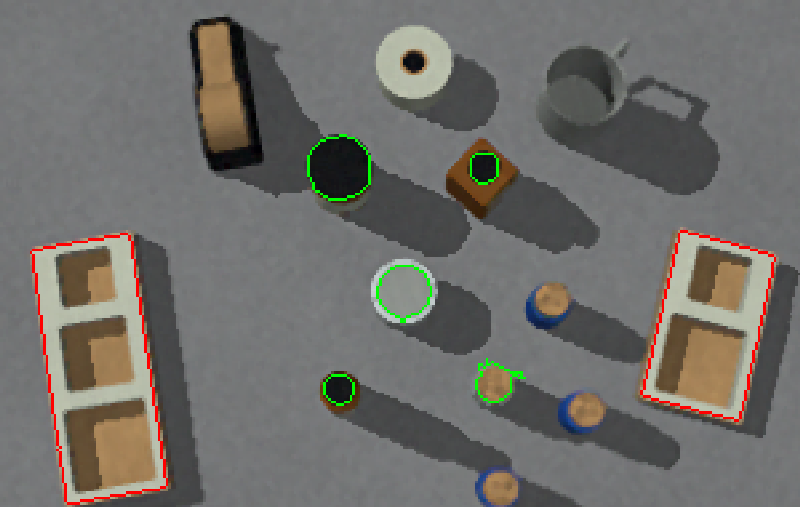

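View pics/cs.png

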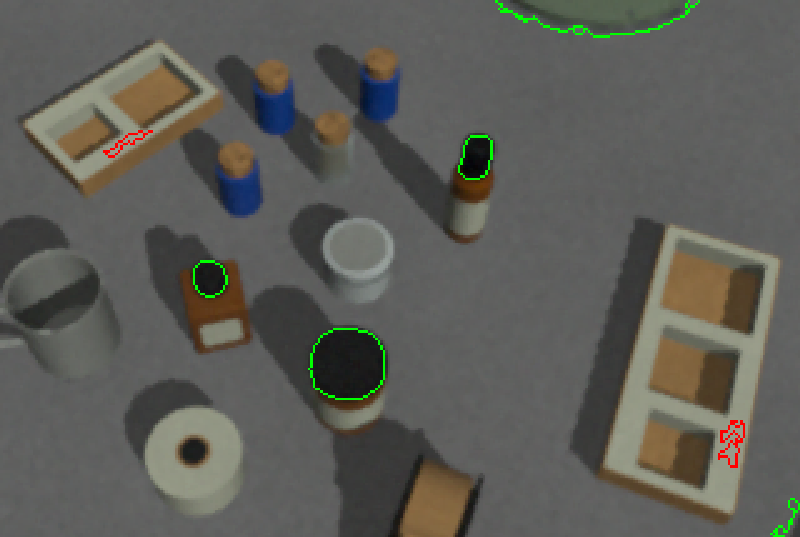

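Here the clear jar is confirmed at top crop (494,383) and scene crop (333,145), with matches visible in its body; the other three are blue. The lids and rims segmented well from the top, but the scene floods for the tin, the cork and the box rims leaked, so for those I'll use the points read from the crop.

```bash
cat > m2.py <<'E'
from h import *
t=cv2.imread('top0_raw.png'); P=lambda x,y:(120+x/2.5,85+y/2.5)
for n,a,b in(('candle',(236.8,147.4),P(348,357)),('tin',(261.1,194.3),P(358,247)),('stop',(291,147.3),P(210,276)),('cap',(236.5,230.2),P(479,143)),('cork',(295.2,228.6),P(333,124))):
    X,e=tri(T,a,S,b); print(n,np.round(X,4),round(e,4))
for n,a,b in(('long',[(172,266),(135,273),(121,179),(157,172)],[(668,227),(778,258),(733,512),(606,470)]),('short',[(386,242),(350,232),(365,171),(400,181)],[(160,43),(218,95),(85,182),(27,125)])):
    print(n,'rim z',[round(tri(T,p,S,P(*q))[0][2],4) for p,q in zip(a,b)])
tb=cv2.medianBlur(t,3)
for n,(x,y,w,h) in(('long',(115,165,65,115)),('short',(340,165,65,85))):
    m=((tb[y:y+h,x:x+w].min(2)>120)*255).astype(np.uint8)
    k=max(cv2.findContours(m,cv2.RETR_EXTERNAL,cv2.CHAIN_APPROX_NONE)[0],key=cv2.contourArea).reshape(-1,2)+[x,y]
    w=T.plane(k,.024)[:,:2]; (cx,cy),sz,an=cv2.minAreaRect(w.astype(np.float32)*1000)
    bx=cv2.boxPoints(((cx,cy),sz,an)); e=max((bx[1]-bx[0],bx[2]-bx[1]),key=np.linalg.norm); e=e*np.sign(e[0])
    yaw=np.arctan2(e[1],e[0]); print(n,np.round((cx,cy),1),np.round(sz,1),'yaw',round(np.degrees(yaw),1))
    for o in((-76,13,89) if n=='long' else(-36,47)): print('  cutout',np.round([cx+o*np.cos(yaw),cy+o*np.sin(yaw)],1))
# diffuser body: brown, box top at z .066
x,y=270,128; r=tb[y:y+45,x:x+45].astype(int); m=(((r[...,2]-r[...,0])>35)*255).astype(np.uint8); m=cv2.morphologyEx(m,cv2.MORPH_CLOSE,np.ones((7,7),np.uint8))
k=max(cv2.findContours(m,cv2.RETR_EXTERNAL,cv2.CHAIN_APPROX_NONE)[0],key=cv2.contourArea).reshape(-1,2)+[x,y]
q=cv2.approxPolyDP(cv2.convexHull(k.reshape(-1,1,2)),2.5,True).reshape(-1,2); w=T.plane(q,.066)[:,:2]*1000
print('diff',q.tolist(),np.round(w).tolist(),np.round([np.degrees(np.arctan2(*(d[::-1]))) for d in np.roll(w,-1,0)-w]),np.round([np.linalg.norm(d) for d in np.roll(w,-1,0)-w]))
from scipy.spatial.transform import Rotation as R
print(R.from_euler('xyz',telemetry.observe()['tool_rot']).as_matrix().round(3))
E
python3 m2.py
```

```text
candle [0.6485 0.0685 0.0776] 0.001
tin [0.5348 0.0084 0.041 ] 0.0003
stop [ 0.6472 -0.0665  0.0817] 0.0003
cap [0.4373 0.0671 0.1223] 0.0001
cork [ 0.445  -0.0746  0.0681] 0.0001
long rim z [np.float64(0.0234), np.float64(0.0245), np.float64(0.0191), np.float64(0.0164)]
short rim z [np.float64(0.022), np.float64(0.0197), np.float64(0.0192), np.float64(0.0188)]
long [467.2 304.8] [255.5 103. ] yaw 9.8
  cutout [392.3 291.9]
  cutout [480. 307.]
  cutout [554.9 319.9]
short [ 505.9 -287.7] [102.3 171.5] yaw -15.4
  cutout [ 471.2 -278.2]
  cutout [ 551.2 -300.2]
diff [[291, 137], [303, 150], [289, 166], [277, 155], [277, 150]] [[678.0, -68.0], [644.0, -98.0], [603.0, -62.0], [631.0, -32.0], [644.0, -32.0]] [-139.  139.   46.   -1.  -47.] [45. 55. 41. 13. 49.]
[[-0.     0.385 -0.923]
 [ 0.001 -0.923 -0.385]
 [-1.    -0.001  0.   ]]
```

>>> play_rows([
  [0,0,40,0,0,0,85],
  [0,0,40,0,0,0,85],
  [21,42,0,0,0,-2,85],
  [21,42,0,0,0,-2,85],
  [21,42,0,0,0,-2,85],
  [21,42,0,0,0,-2,85],
  [21,42,0,0,0,-2,85],
  [21,42,0,0,0,-3,85],
], grip_force=40)

```text
clock: 1.1
position: [0.3667, -0.3234, 0.2747]
tool_rot: [-0.629, 1.571, 2.679]
force: [0.6, -0.3, -0.2]
grip_width: 0.0851
```

>>> play_rows([
  [21,42,0,0,0,0,85],
  [21,42,0,0,0,0,85],
  [21,42,0,0,0,0,85],
  [21,42,0,0,0,0,85],
  [21,42,0,0,0,0,85],
  [21,42,0,0,0,0,85],
  [21,42,0,0,0,0,85],
  [0,0,0,0,0,0,85],
])

```text
clock: 2.1
position: [0.5141, -0.0275, 0.2744]
tool_rot: [-1.42, 1.569, 1.895]
force: [-0.7, -0.3, 0.6]
grip_width: 0.0848
```

>>> play_rows([
  [21,36,0,0,0,0,85],
  [0,0,-40,0,0,0,85],
  [0,0,-45,0,0,0,85],
  [0,0,-45,0,0,0,85],
  [0,0,-45,0,0,0,85],
  [0,0,-30,0,0,0,85],
  [0,0,0,0,0,0,85],
  [0,0,0,0,0,0,85],
])

```text
clock: 3.1
position: [0.5349, 0.0047, 0.0709]
tool_rot: [2.874, 1.57, -0.1]
force: [0.8, -0.5, 0.4]
grip_width: 0.0851
```

```bash
cat > look.py <<'E'
import sys; from h import *
n=sys.argv[1]; im=[]
for c in('top','scene'):
    a=vision.grab_frame(c)[:,:,::-1]; cv2.imwrite(f'{c}_{n}.png',a); im.append(a)
x0,y0,x1,y1,x2,y2,x3,y3=map(int,sys.argv[2:10]) if len(sys.argv)>2 else (100,80,420,300,100,80,450,320)
f=lambda a,w:cv2.resize(a,(w,int(a.shape[0]*w/a.shape[1])),interpolation=cv2.INTER_CUBIC)
A=f(im[0][y0:y1,x0:x1],400);B=f(im[1][y2:y3,x2:x3],400);h=max(len(A),len(B))
g=lambda a:cv2.copyMakeBorder(a,0,h-len(a),0,0,cv2.BORDER_CONSTANT)
cv2.imwrite(f'pics/{n}.png',np.hstack([g(A),g(B)]))
E
python3 look.py pre
```

```text
(no output)
```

View pics/pre.png

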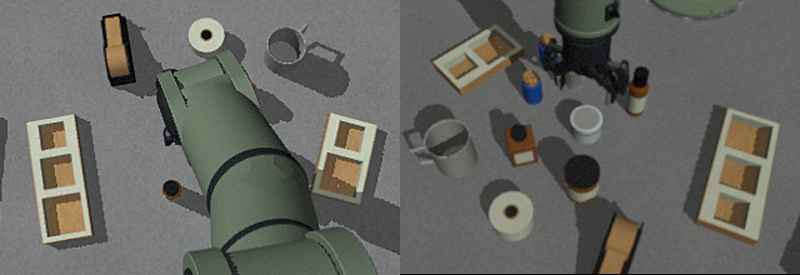

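The scene crop shows the gripper at about (590,75), which looks too far behind the tin at (587,123). I'll check this with a projection before descending.

```bash
python3 - <<'E'
from h import *
o=telemetry.observe(); p=o['position']; print(p,o['qpos'].round(3))
print('TCP in scene',S.proj([p,p+[0,0,.013],p+[0,0.043,.013],p+[0,-.043,.013]]).round(1),'top',T.proj([p]).round(1))
print('tin top',S.proj([[.535,.0084,.046]]).round(1))
print('seen fingers at z.084',S.plane([(242.6,139.5),(298.6,154)],.084).round(3))
a=cv2.imread('scene_pre.png')[80:240,200:330]; cv2.imwrite('pics/pre2.png',cv2.resize(a,None,fx=3.7,fy=3.7,interpolation=cv2.INTER_CUBIC))
E
```

```text
[0.53516759 0.0048548  0.07122275] [ 0.089  0.562 -0.283  1.932  0.241  0.678 -1.744]
TCP in scene [[262.1 175.5]
 [262.1 172. ]
 [279.6 180.8]
 [245.2 163.4]] top [[262.7 192.2]]
tin top [[263.3 182.6]]
seen fingers at z.084 [[ 0.482 -0.08   0.084]
 [ 0.451  0.048  0.084]]
```

View pics/pre2.png

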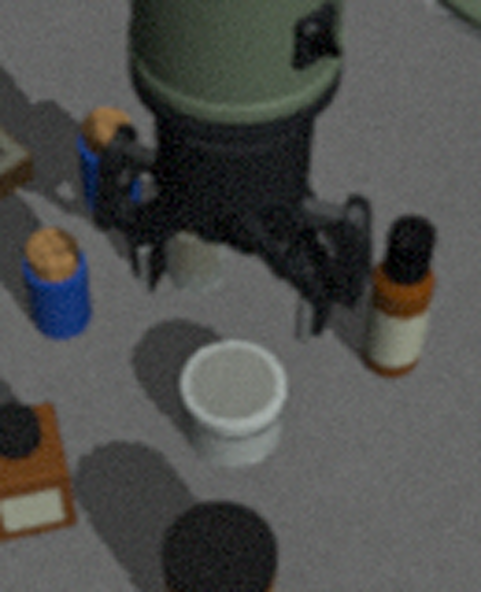

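The tips appear at about raw (262,163), against an expected (262,172), so they sit either higher or farther back than modelled. I'll go down a little and compare again.

>>> play_rows([
  [0,1,-15,0,0,0,85],
  [0,1,-15,0,0,0,85],
  [0,1,0,0,0,0,85],
])

```text
clock: 3.58
position: [0.5334, 0.0082, 0.0384]
tool_rot: [-0.135, 1.568, -3.108]
force: [-0.6, 1.1, 0.6]
grip_width: 0.0849
```

```bash
python3 - <<'E'
from h import *
o=telemetry.observe(); p=o['position']; print(p)
a=vision.grab_frame('scene')[:,:,::-1].copy()
c=cv2.resize(a[110:220,200:330],None,fx=5,fy=5,interpolation=cv2.INTER_CUBIC)
for q,col in((p,(0,0,255)),(p+[0,.043,.013],(0,255,0)),(p+[0,-.043,.013],(0,255,0)),(p+[0,0,.013],(255,0,0))):
    u=(S.proj([q])[0]-[200,110]+.5)*5; cv2.circle(c,tuple(u.astype(int).tolist()),4,col,-1)
cv2.imwrite('pics/pre3.png',c)
E
```

```text
[0.53341909 0.00821476 0.03838868]
```

View pics/pre3.png

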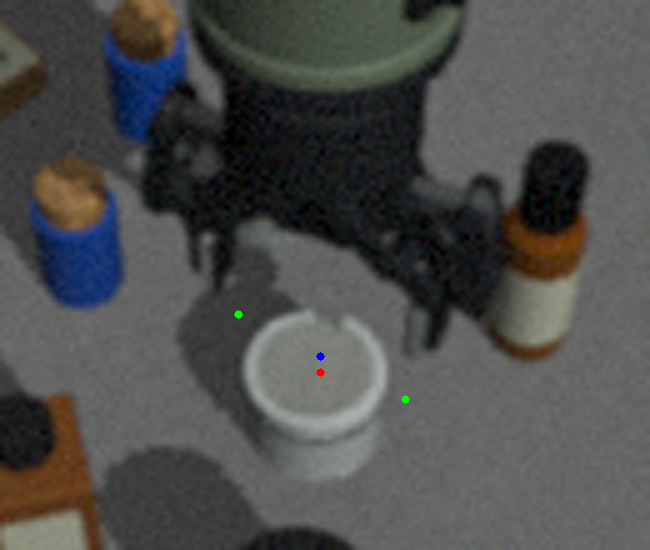

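```bash
python3 - <<'E'
from h import *
cap=np.array([.437,.067,.124])
for px,obj in(((298,259),cap),):
    g=T.plane([px],0)[0]; L=g-obj; L/=-L[2]; print('L',L)
sh=S.plane([(267,175.4)],.046)[0]; print('shadow on tin',sh)
r=S.ray([(284,181)])[0]
A=np.c_[r,L]; x,res,*_=np.linalg.lstsq(A,sh-S.c,rcond=None); print('tip',S.c+x[0]*r,res**.5)
for z in(.05,.06,.07,.08): print(z,S.plane([(242.5,166.5),(284,181)],z).round(3).tolist())
E
```

```text
L [-0.52389926 -1.23531206 -1.        ]
shadow on tin [0.51393313 0.00527168 0.046     ]
tip [0.53415872 0.05746681 0.0897193 ] [0.00239244]
0.05 [[0.525, -0.053, 0.05], [0.509, 0.046, 0.05]]
0.06 [[0.531, -0.049, 0.06], [0.516, 0.049, 0.06]]
0.07 [[0.537, -0.045, 0.07], [0.522, 0.052, 0.07]]
0.08 [[0.543, -0.04, 0.08], [0.528, 0.055, 0.08]]
```

Jaw yaw accounts for the slope, and the shadow puts the gripper at the right xy. So the tips just stand higher when open than I assumed. I'll descend and close, using the finger width as the check.

>>> play_rows([
  [1,0,-10,0,0,0,85],
  [0,0,-10,0,0,0,85],
  [0,0,0,0,0,0,75],
  [0,0,0,0,0,0,68],
  [0,0,0,0,0,0,58],
  [0,0,0,0,0,0,58],
  [0,0,0,0,0,0,58],
  [0,0,0,0,0,0,58],
], grip_force=40)

```text
clock: 4.62
position: [0.5354, 0.0081, 0.0198]
tool_rot: [-2.734, 1.571, 0.575]
force: [-1.0, -0.0, 0.2]
grip_width: 0.0582
```

The width reads 58, so the fingers missed the tin. I'll look again.

```bash
python3 - <<'E'
from h import *
p=telemetry.observe()['position']; print(p)
a=vision.grab_frame('scene')[:,:,::-1].copy()
c=cv2.resize(a[110:220,200:330],None,fx=5,fy=5,interpolation=cv2.INTER_CUBIC)
u=(S.proj([p])[0]-[200,110]+.5)*5; cv2.circle(c,tuple(u.astype(int).tolist()),4,(0,0,255),-1)
cv2.imwrite('pics/pre4.png',c)
E
```

```text
[0.53537813 0.00807286 0.01984058]
```

View pics/pre4.png

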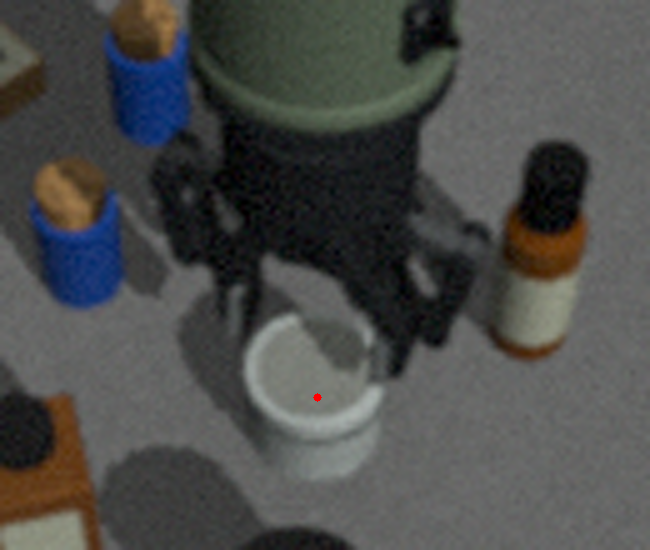

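```bash
python3 - <<'E'
from h import *
L=np.array([-.524,-1.235,-1])
for tip,shp in(((278,185),(270,182.4)),((279,184),(269,182.4)),((277,186),(271,182.4))):
    sh=S.plane([shp],.044)[0]; r=S.ray([tip])[0]
    x,res,*_=np.linalg.lstsq(np.c_[r,L],sh-S.c,rcond=None); print('tip',(S.c+x[0]*r).round(4),x[1])
for z in(.04,.045,.05,.055,.06): print(z,S.plane([(248,176),(278,185)],z).round(3).tolist())
E
```

```text
tip [0.5346 0.0447 0.0649] 0.020043523074833078
tip [0.5344 0.0468 0.0703] 0.02348108907245172
tip [0.5347 0.0426 0.0596] 0.016631975981049513
0.04 [[0.534, -0.032, 0.04], [0.52, 0.037, 0.04]]
0.045 [[0.537, -0.03, 0.045], [0.523, 0.039, 0.045]]
0.05 [[0.54, -0.028, 0.05], [0.526, 0.04, 0.05]]
0.055 [[0.543, -0.027, 0.055], [0.529, 0.042, 0.055]]
0.06 [[0.546, -0.025, 0.06], [0.532, 0.043, 0.06]]
```

The tips sit about 33 mm above the reported TCP: they measure about 0.053 at TCP 0.020, with xy correct. I'll open and go lower gradually, watching the force.

>>> play_rows([
  [0,0,0,0,0,0,80],
  [0,0,0,0,0,0,80],
  [0,0,0,0,0,0,80],
  [0,0,-8,0,0,0,80],
  [0,0,-8,0,0,0,80],
  [0,0,-6,0,0,0,80],
  [0,0,0,0,0,0,80],
])

```text
clock: 5.55
position: [0.535, 0.0081, -0.0028]
tool_rot: [-0.128, 1.57, -3.102]
force: [0.1, 0.9, 0.7]
grip_width: 0.0801
```

>>> play_rows([
  [0,0,0,0,0,0,70],
  [0,0,0,0,0,0,66],
  [0,0,0,0,0,0,62],
  [0,0,0,0,0,0,58],
  [0,0,0,0,0,0,58],
  [0,0,0,0,0,0,58],
], grip_force=40)

```text
clock: 6.3
position: [0.5356, 0.008, -0.0015]
tool_rot: [2.782, 1.57, -0.192]
force: [-4.0, -0.6, 12.5]
grip_width: 0.062
```

>>> play_rows([
  [0,0,2,0,0,0,55],
  [0,0,2,0,0,0,55],
  [0,0,3,0,0,0,55],
  [0,0,3,0,0,0,55],
  [0,0,0,0,0,0,55],
  [0,0,0,0,0,0,55],
])

```text
clock: 7.05
position: [0.5353, 0.008, 0.0078]
tool_rot: [0.408, 1.571, -2.565]
force: [0.2, 0.2, -1.8]
grip_width: 0.0617
```

```bash
python3 - <<'E'
from h import *
p=telemetry.observe()['position']; print(p)
a=vision.grab_frame('scene')[:,:,::-1].copy(); b=cv2.imread('scene_pre.png')
f=lambda a:cv2.resize(a[140:215,220:310],None,fx=4.4,fy=4.4,interpolation=cv2.INTER_CUBIC)
cv2.imwrite('pics/pre5.png',np.hstack([f(b),f(a)]))
E
```

```text
[0.5353436  0.00804414 0.00776741]
```

View pics/pre5.png

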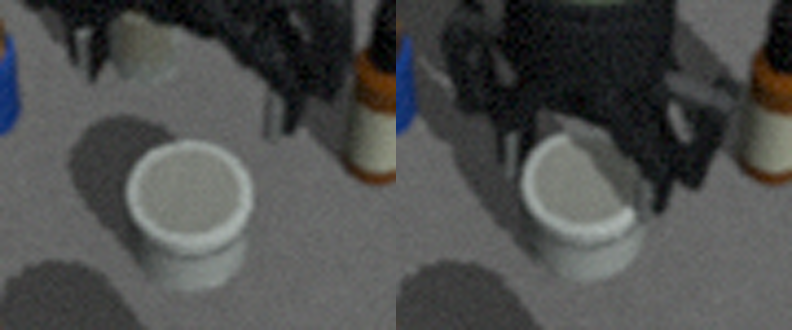

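Force −1.8 N, near the tin's weight, and the width holds at 62, so the tin is lifted. The crop shows it between the fingers, upright. Next I lift and carry it to the 80 mm cut-out at (392,292).

>>> play_rows([
  [0,0,20,0,0,0,55],
  [0,0,40,0,0,0,55],
  [0,0,40,0,0,0,55],
  [0,0,40,0,0,0,55],
  [0,0,20,0,0,0,55],
  [-12,24,0,0,0,0,55],
  [-20,40,0,0,0,0,55],
  [-20,40,0,0,0,0,55],
])

```text
clock: 8.1
position: [0.4826, 0.113, 0.1678]
tool_rot: [-3.037, 1.571, 0.272]
force: [1.8, 0.4, -1.9]
grip_width: 0.0616
```

>>> play_rows([
  [-20,40,0,0,0,0,55],
  [-20,40,0,0,0,0,55],
  [-20,40,0,0,0,0,55],
  [-16,32,0,0,0,0,55],
  [-10,20,0,0,0,0,55],
  [-5,8,0,0,0,0,55],
  [0,0,0,0,0,0,55],
])

```text
clock: 8.98
position: [0.3923, 0.2919, 0.1677]
tool_rot: [0.839, 1.571, -2.135]
force: [0.4, -0.3, -1.9]
grip_width: 0.0617
```

>>> play_rows([
  [0,0,-25,0,0,0,55],
  [0,0,-40,0,0,0,55],
  [0,0,-40,0,0,0,55],
  [0,0,-25,0,0,0,55],
  [0,0,-10,0,0,0,55],
  [0,0,-8,0,0,0,55],
  [0,0,-7,0,0,0,55],
  [0,0,0,0,0,0,55],
])

```text
clock: 9.98
position: [0.3925, 0.2921, 0.0129]
tool_rot: [-3.115, 1.571, 0.195]
force: [-0.4, 0.6, -1.6]
grip_width: 0.0616
```

>>> play_rows([
  [0,0,-4,0,0,0,55],
  [0,0,-3,0,0,0,55],
  [0,0,-2,0,0,0,55],
  [0,0,0,0,0,0,55],
])

```text
clock: 10.48
position: [0.3923, 0.292, 0.0037]
tool_rot: [0.429, 1.571, -2.545]
force: [-0.7, -0.1, -1.6]
grip_width: 0.0618
```

>>> play_rows([
  [0,0,-2,0,0,0,55],
  [0,0,-1,0,0,0,55],
  [0,0,0,0,0,0,55],
])

```text
clock: 10.85
position: [0.3925, 0.2922, 0.0015]
tool_rot: [-3.066, 1.57, 0.244]
force: [-4.9, -2.8, 21.3]
grip_width: 0.0618
```

>>> play_rows([
  [0,0,0,0,0,0,66],
  [0,0,0,0,0,0,72],
  [0,0,0,0,0,0,80],
  [0,0,0,0,0,0,80],
  [0,0,20,0,0,0,80],
  [0,0,50,0,0,0,80],
  [0,0,50,0,0,0,70],
  [0,0,40,0,0,0,70],
])

```text
clock: 11.85
position: [0.3924, 0.2921, 0.1628]
tool_rot: [-2.571, 1.57, 0.738]
force: [-0.3, 0.1, -1.2]
grip_width: 0.0699
```

>>> play_rows([
  [20,-28,0,0,0,5,70],
  [28,-40,0,0,0,5,70],
  [28,-40,0,0,0,5,70],
  [28,-40,0,0,0,5,70],
  [28,-40,0,0,0,5,70],
  [28,-40,0,0,0,5,70],
  [28,-40,0,0,0,5,70],
  [28,-40,0,0,0,0,70],
])

```text
clock: 12.85
position: [0.609, -0.0175, 0.1607]
tool_rot: [-1.536, 1.571, 2.386]
force: [-0.0, 0.6, -0.0]
grip_width: 0.0701
```

```bash
python3 - <<'E'
from h import *
t=cv2.medianBlur(vision.grab_frame('top')[:,:,::-1].copy(),3); cv2.imwrite('top_b.png',t)
# tin in long box?
c=blob(t,T.proj([[.392,.292,.049]])[0].round(),25); q,r=cv2.minEnclosingCircle(c); print('tin top',T.plane([q],.049)[0].round(4),round(r,1))
print(telemetry.observe()['position'],telemetry.observe()['tool_rot'])
E
```

```text
tin top [0.3984 0.2951 0.049 ] 12.5
[ 0.61167181 -0.02422129  0.16031354] [ 1.11021279  1.56795247 -1.25830269]
```

>>> play_rows([
  [20,-25,0,0,0,0,70],
  [10,-13,0,0,0,0,70],
  [0,0,0,0,0,0,70],
  [0,0,0,0,0,0,70],
])

```text
clock: 13.4
position: [0.6378, -0.0526, 0.1608]
tool_rot: [-1.741, 1.57, 2.181]
force: [-0.8, 0.1, 0.1]
grip_width: 0.07
```

View top_b.png

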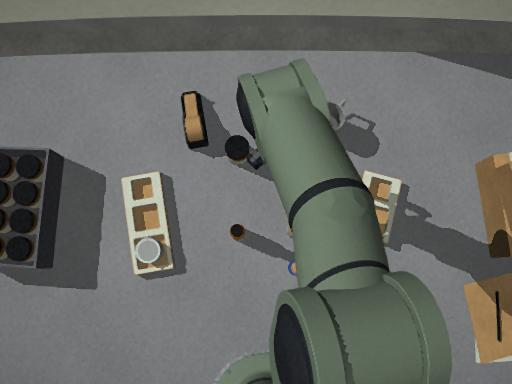

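>>> play_rows([
  [9,-14,0,0,0,0,70],
  [0,0,-40,0,0,0,70],
  [0,0,-40,0,0,0,70],
  [0,0,-35,0,0,0,70],
  [0,0,-20,0,0,0,70],
  [0,0,-15,0,0,0,70],
  [0,0,0,0,0,0,70],
  [0,0,0,0,0,0,70],
])

```text
clock: 14.4
position: [0.6481, -0.068, 0.0119]
tool_rot: [2.289, 1.569, -0.074]
force: [0.6, -0.2, 0.3]
grip_width: 0.07
```

>>> play_rows([
  [0,0,0,0,0,0,60],
  [0,0,0,0,0,0,54],
  [0,0,0,0,0,0,50],
  [0,0,0,0,0,0,44],
  [0,0,0,0,0,0,44],
  [0,0,0,0,0,0,44],
  [0,0,0,0,0,0,44],
], grip_force=45)

```text
clock: 15.28
position: [0.6476, -0.0677, 0.0114]
tool_rot: [2.528, 1.57, 0.166]
force: [-3.0, 1.1, 8.7]
grip_width: 0.0488
```

>>> play_rows([
  [0,0,4,0,0,0,44],
  [0,0,6,0,0,0,44],
  [0,0,25,0,0,0,44],
  [0,0,40,0,0,0,44],
  [0,0,40,0,0,0,44],
  [0,0,35,0,0,0,44],
  [-8,18,10,0,0,0,44],
  [-17,38,0,0,0,-5,44],
])

```text
clock: 16.27
position: [0.622, -0.012, 0.171]
tool_rot: [2.264, 1.57, -0.19]
force: [-0.2, 1.5, -3.4]
grip_width: 0.049
```

>>> play_rows([
  [-17,38,0,0,0,-5,44],
  [-17,38,0,0,0,-5,44],
  [-17,38,0,0,0,-5,44],
  [-17,38,0,0,0,-5,44],
  [-17,38,0,0,0,-5,44],
  [-17,38,0,0,0,-5,44],
  [-17,38,0,0,0,0,44],
  [0,0,0,0,0,0,44],
])

```text
clock: 17.27
position: [0.5006, 0.2578, 0.1703]
tool_rot: [-0.748, 1.569, 2.567]
force: [0.9, 0.2, -2.7]
grip_width: 0.0487
```

>>> play_rows([
  [-10,25,0,0,0,0,44],
  [-8,20,0,0,0,0,44],
  [-2,4,-20,0,0,0,44],
  [0,0,-40,0,0,0,44],
  [0,0,-40,0,0,0,44],
  [0,0,-25,0,0,0,44],
  [0,0,-12,0,0,0,44],
  [0,0,0,0,0,0,44],
])

```text
clock: 18.27
position: [0.4829, 0.3028, 0.0334]
tool_rot: [0.394, 1.57, -2.58]
force: [-0.1, 0.2, -1.2]
grip_width: 0.0489
```

>>> play_rows([
  [0,0,-6,0,0,0,44],
  [0,0,-5,0,0,0,44],
  [0,0,-3,0,0,0,44],
  [0,0,-2,0,0,0,44],
  [0,0,0,0,0,0,44],
])

```text
clock: 18.9
position: [0.4833, 0.3031, 0.0177]
tool_rot: [0.239, 1.571, -2.735]
force: [-0.6, 0.9, -2.3]
grip_width: 0.0489
```

>>> play_rows([
  [-3,4,0,0,0,0,44],
  [0,0,-2,0,0,0,44],
  [0,0,-1,0,0,0,44],
  [0,0,0,0,0,0,44],
])

```text
clock: 19.4
position: [0.4803, 0.307, 0.0147]
tool_rot: [0.708, 1.571, -2.266]
force: [0.1, -0.9, -0.7]
grip_width: 0.049
```

>>> play_rows([
  [0,0,-1.5,0,0,0,44],
  [0,0,0,0,0,0,44],
])

```text
clock: 19.65
position: [0.4805, 0.3071, 0.0144]
tool_rot: [2.856, 1.57, -0.118]
force: [-6.6, -4.0, 21.0]
grip_width: 0.0488
```

>>> play_rows([
  [0,0,0,0,0,0,52],
  [0,0,0,0,0,0,60],
  [0,0,0,0,0,0,66],
  [0,0,0,0,0,0,66],
  [0,0,25,0,0,0,66],
  [0,0,50,0,0,0,66],
  [0,0,50,0,0,0,75],
  [0,0,30,0,0,0,80],
])

```text
clock: 20.65
position: [0.4808, 0.3074, 0.1707]
tool_rot: [-2.697, 1.569, 0.612]
force: [0.5, -0.1, -0.3]
grip_width: 0.08
```

>>> play_rows([
  [15,-22,0,0,0,-8,80],
  [25,-36,0,0,0,-8,80],
  [25,-36,0,0,0,-8,80],
  [25,-36,0,0,0,-8,80],
  [25,-36,0,0,0,-8,80],
  [25,-36,0,0,0,-8,80],
  [20,-27,0,0,0,-7,80],
  [0,0,0,0,0,0,80],
])

```text
clock: 21.65
position: [0.6413, 0.0756, 0.168]
tool_rot: [2.529, 1.569, -1.41]
force: [0.5, -0.2, -0.8]
grip_width: 0.08
```

```bash
cat > box.py <<'E'
import sys
from h import *
t=cv2.medianBlur(vision.grab_frame('top')[:,:,::-1].copy(),3); cv2.imwrite(sys.argv[1]+'.png',t)
cv2.imwrite('pics/'+sys.argv[1]+'l.png',cv2.resize(t[160:285,105:185],None,fx=4.6,fy=4.6,interpolation=cv2.INTER_CUBIC))
def box(x,y,w,h):
    m=((t[y:y+h,x:x+w].min(2)>120)*255).astype(np.uint8); m=cv2.morphologyEx(m,cv2.MORPH_OPEN,np.ones((2,2)))
    k=max(cv2.findContours(m,cv2.RETR_EXTERNAL,cv2.CHAIN_APPROX_NONE)[0],key=cv2.contourArea).reshape(-1,2)+[x,y]
    (cx,cy),sz,an=cv2.minAreaRect((T.plane(k,.024)[:,:2]*1000).astype(np.float32))
    if sz[0]<sz[1]: an+=90
    an=(an+90)%180-90; return np.array([cx,cy]),sz,an
for n,roi in(('long',(105,160,80,125)),('short',(335,160,75,95))): c,sz,an=box(*roi); print(n,c.round(1),np.round(sz,1),round(an,1))
print(telemetry.observe()['position'])
E
python3 box.py top_c
```

```text
long [470.6 311.1] [323.1 210.5] 1.4
short [ 566.2 -282.3] [197.7 128.9] 88.3
[0.64043432 0.07754566 0.16789783]
```

View pics/top_cl.png

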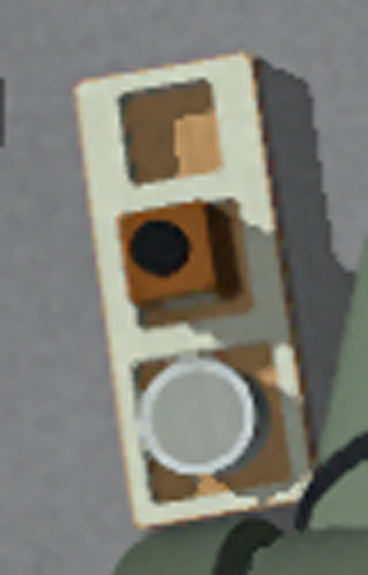

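```bash
python3 - <<'E'
from h import *
P=lambda l:[(105+x/4.6-.4,160+y/4.6-.4) for x,y in l]
q=T.plane(P([(77,88),(250,55),(312,490),(137,527)]),.024)[:,:2]*1000; print(q.round(1)); c=q.mean(0)
e=(q[0]+q[1]-q[2]-q[3]); yaw=np.arctan2(e[1],e[0]); print('box',c.round(1),np.degrees(yaw).round(1),np.linalg.norm(e)/2)
R=np.array([[np.cos(yaw),np.sin(yaw)],[-np.sin(yaw),np.cos(yaw)]])
for n,p,z in(('tin',(200,415),.049),('stop',(160,247),.091),('diffbodytop~',(166,255),.069)):
    w=T.plane(P([p]),z)[0,:2]*1000; print(n,w.round(1),'in box',(R@(w-c)).round(1))
E
```

```text
[[579.  373.7]
 [597.8 274.7]
 [354.  233.3]
 [333.  330.2]]
box [466. 303.] 9.8 248.55948481838763
tin [393.9 290.9] in box [-73.1   0.5]
stop [480.7 305.6] in box [15.  0.]
diffbodytop~ [478.9 307.6] in box [13.5  2.3]
```

Tin at (−73, 0.5) mm and diffuser at about (14, 1) mm in the box frame, and the box hasn't moved. The crop shows both standing in their cut-outs. Next is the candle.

>>> play_rows([
  [8,-9,0,0,0,0,80],
  [0,0,-40,0,0,0,80],
  [0,0,-40,0,0,0,80],
  [0,0,-35,0,0,0,80],
  [0,0,-20,0,0,0,80],
  [0,0,-15,0,0,0,80],
  [0,0,0,0,0,0,80],
  [0,0,0,0,0,0,80],
])

```text
clock: 22.7
position: [0.6491, 0.0692, 0.0193]
tool_rot: [-2.149, 1.569, 0.201]
force: [0.3, 0.5, -0.2]
grip_width: 0.0799
```

>>> play_rows([
  [0,0,0,0,0,0,70],
  [0,0,0,0,0,0,65],
  [0,0,0,0,0,0,61],
  [0,0,0,0,0,0,55],
  [0,0,0,0,0,0,55],
  [0,0,0,0,0,0,55],
  [0,0,0,0,0,0,55],
], grip_force=45)

```text
clock: 23.58
position: [0.6489, 0.0692, 0.0191]
tool_rot: [-2.128, 1.57, 0.222]
force: [-0.6, 1.5, 9.6]
grip_width: 0.0608
```

>>> play_rows([
  [0,0,4,0,0,0,55],
  [0,0,6,0,0,0,55],
  [0,0,25,0,0,0,55],
  [0,0,40,0,0,0,55],
  [0,0,40,0,0,0,55],
  [0,0,35,0,0,0,55],
  [-8,-15,0,0,0,0,55],
  [-19,-37,0,0,0,5,55],
])

```text
clock: 24.58
position: [0.6205, 0.0176, 0.1674]
tool_rot: [0.417, 1.57, 2.857]
force: [0.4, -1.0, -2.9]
grip_width: 0.0608
```

>>> play_rows([
  [-19,-37,0,0,0,5,55],
  [-19,-37,0,0,0,5,55],
  [-19,-37,0,0,0,5,55],
  [-19,-37,0,0,0,5,55],
  [-19,-37,0,0,0,5,55],
  [-19,-37,0,0,0,0,55],
  [-19,-37,0,0,0,0,55],
  [0,0,0,0,0,0,55],
])

```text
clock: 25.58
position: [0.4853, -0.2452, 0.1675]
tool_rot: [0.587, 1.569, -2.829]
force: [0.4, 0.3, -3.4]
grip_width: 0.0604
```

>>> play_rows([
  [-8,-18,0,0,0,0,55],
  [-5,-13,0,0,0,0,55],
  [-1,-2,-15,0,0,0,55],
  [0,0,-40,0,0,0,55],
  [0,0,-35,0,0,0,55],
  [0,0,-20,0,0,0,55],
  [0,0,-10,0,0,0,55],
  [0,0,0,0,0,0,55],
])

```text
clock: 26.58
position: [0.4741, -0.2744, 0.0476]
tool_rot: [-0.309, 1.57, 2.564]
force: [0.0, -1.1, -2.6]
grip_width: 0.06
```

>>> play_rows([
  [-3,-4,0,0,0,0,55],
  [0,0,-8,0,0,0,55],
  [0,0,-8,0,0,0,55],
  [0,0,-5,0,0,0,55],
  [0,0,-3,0,0,0,55],
  [0,0,0,0,0,0,55],
])

```text
clock: 27.32
position: [0.4713, -0.2789, 0.0241]
tool_rot: [-0.278, 1.57, 2.595]
force: [0.1, 0.0, -4.0]
grip_width: 0.0605
```

>>> play_rows([
  [0,0,-2,0,0,0,55],
  [0,0,-1,0,0,0,55],
  [0,0,0,0,0,0,55],
])

```text
clock: 27.7
position: [0.4719, -0.2791, 0.0221]
tool_rot: [3.087, 1.57, -0.323]
force: [-2.2, 2.8, 12.5]
grip_width: 0.0605
```

>>> play_rows([
  [0,0,0,0,0,0,64],
  [0,0,0,0,0,0,70],
  [0,0,0,0,0,0,78],
  [0,0,0,0,0,0,78],
  [0,0,25,0,0,0,78],
  [0,0,50,0,0,0,78],
  [0,0,45,0,0,0,70],
  [0,0,25,0,0,0,60],
])

```text
clock: 28.7
position: [0.4719, -0.2793, 0.1686]
tool_rot: [2.995, 1.568, -0.415]
force: [-0.5, 0.3, -0.2]
grip_width: 0.0602
```

>>> play_rows([
  [-3,22,0,0,0,6,56],
  [-5,38,0,0,0,7,56],
  [-5,38,0,0,0,7,56],
  [-5,38,0,0,0,7,56],
  [-5,38,0,0,0,8,56],
  [-4,30,0,0,0,0,56],
  [0,0,0,0,0,0,56],
  [0,0,0,0,0,0,56],
])

```text
clock: 29.7
position: [0.4445, -0.0755, 0.1664]
tool_rot: [1.778, 1.57, -1.022]
force: [0.2, -0.2, -0.3]
grip_width: 0.0559
```

>>> play_rows([
  [0,1,-40,0,0,0,56],
  [0,0,-40,0,0,0,56],
  [0,0,-35,0,0,0,56],
  [0,0,-22,0,0,0,56],
  [0,0,-12,0,0,0,56],
  [0,0,-9,0,0,0,56],
  [0,0,0,0,0,0,56],
  [0,0,0,0,0,0,56],
])

```text
clock: 30.7
position: [0.4448, -0.0741, 0.0089]
tool_rot: [2.675, 1.57, -0.124]
force: [-0.0, 0.4, -0.1]
grip_width: 0.0558
```

>>> play_rows([
  [0,0,0,0,0,0,48],
  [0,0,0,0,0,0,43],
  [0,0,0,0,0,0,39],
  [0,0,0,0,0,0,34],
  [0,0,0,0,0,0,34],
  [0,0,0,0,0,0,34],
], grip_force=35)

```text
clock: 31.45
position: [0.4447, -0.074, 0.0087]
tool_rot: [2.639, 1.57, -0.16]
force: [-0.2, -1.8, 9.8]
grip_width: 0.0383
```

>>> play_rows([
  [0,0,4,0,0,0,34],
  [0,0,6,0,0,0,34],
  [0,0,25,0,0,0,34],
  [0,0,40,0,0,0,34],
  [0,0,40,0,0,0,34],
  [0,0,35,0,0,0,34],
  [9,-20,0,0,0,-5,34],
  [16,-34,0,0,0,-6,34],
])

```text
clock: 32.45
position: [0.4696, -0.1285, 0.1584]
tool_rot: [2.995, 1.57, 0.0]
force: [1.7, -0.5, -1.4]
grip_width: 0.0382
```

>>> play_rows([
  [17,-36,0,0,0,-6,34],
  [17,-36,0,0,0,-6,34],
  [17,-36,0,0,0,-6,34],
  [17,-36,0,0,0,-6,34],
  [13,-26,0,0,0,0,34],
  [0,0,0,0,0,0,34],
  [0,0,0,0,0,0,34],
])

```text
clock: 33.33
position: [0.5497, -0.2978, 0.1573]
tool_rot: [-0.143, 1.569, 2.729]
force: [-0.4, 0.3, -0.8]
grip_width: 0.038
```

```bash
python3 look.py d 330 150 430 260 110 80 260 200
```

```text
(no output)
```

View pics/d.png

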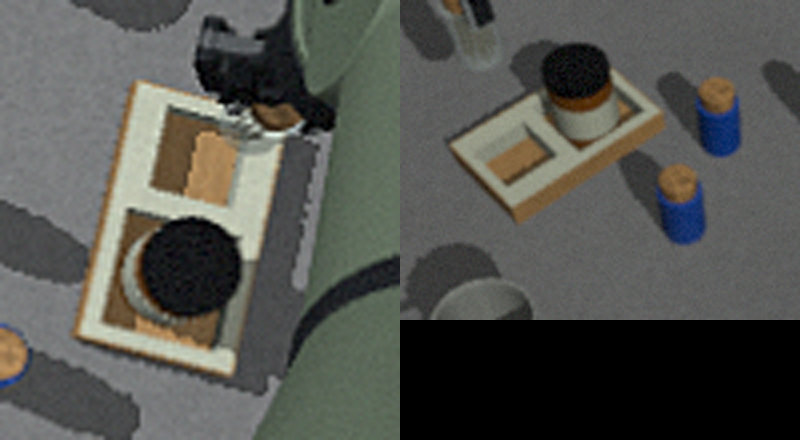

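Candle upright in the big cut-out, the match jar held above. Now to check the numbers.

```bash
python3 - <<'E'
from h import *
P=lambda l:[(330+x/4-.4,150+y/4-.4) for x,y in l]
q=T.plane(P([(137,82),(235,374),(77,338)]),.024)[:,:2]*1000; print(q.round(1))
c=(q[0]+q[1])/2; e=q[0]-q[2]; yaw=np.arctan2(e[1],e[0]); print('box',c.round(1),np.degrees(yaw).round(1),np.linalg.norm(e))
R=np.array([[np.cos(yaw),np.sin(yaw)],[-np.sin(yaw),np.cos(yaw)]])
w=T.plane(P([(190,268)]),.083)[0,:2]*1000; print('candle',w.round(1),(R@(w-c)).round(1)); print('cut2',(c+R.T@[47,0]).round(1))
print(telemetry.observe()['position'])
E
```

```text
[[ 600.5 -260.5]
 [ 409.8 -317.1]
 [ 433.8 -215.4]]
box [ 505.2 -288.8] -15.1 172.7568503431169
candle [ 472.  -275.7] [-35.4   4. ]
cut2 [ 550.5 -301.1]
[ 0.55002627 -0.29735719  0.15797136]
```

>>> play_rows([
  [1,-3,-20,0,0,0,34],
  [0,0,-40,0,0,0,34],
  [0,0,-35,0,0,0,34],
  [0,0,-20,0,0,0,34],
  [0,0,-8,0,0,0,34],
  [0,0,-8,0,0,0,34],
  [0,0,-7,0,0,0,34],
  [0,0,0,0,0,0,34],
])

```text
clock: 34.42
position: [0.5514, -0.3009, 0.0203]
tool_rot: [-1.513, 1.571, 1.36]
force: [-0.5, -0.1, -1.8]
grip_width: 0.0382
```

>>> play_rows([
  [0,0,-3,0,0,0,34],
  [0,0,-2,0,0,0,34],
  [0,0,0,0,0,0,34],
])

```text
clock: 34.8
position: [0.5513, -0.3009, 0.0152]
tool_rot: [-0.231, 1.571, 2.642]
force: [-0.2, -1.0, -1.7]
grip_width: 0.0381
```

>>> play_rows([
  [0,0,-2,0,0,0,34],
  [0,0,-1.5,0,0,0,34],
  [0,0,0,0,0,0,34],
])

```text
clock: 35.17
position: [0.5515, -0.301, 0.0119]
tool_rot: [2.972, 1.57, -0.438]
force: [0.0, 0.2, 2.0]
grip_width: 0.0384
```

>>> play_rows([
  [0,0,0,0,0,0,42],
  [0,0,0,0,0,0,50],
  [0,0,0,0,0,0,56],
  [0,0,0,0,0,0,56],
  [0,0,25,0,0,0,56],
  [0,0,50,0,0,0,56],
  [0,0,50,0,0,0,56],
  [0,0,50,0,0,0,56],
])

```text
clock: 36.17
position: [0.5512, -0.3008, 0.1885]
tool_rot: [-2.376, 1.571, 0.497]
force: [0.8, -0.5, 0.7]
grip_width: 0.0556
```

>>> play_rows([
  [-8,25,20,0,0,5,50],
  [-14,44,0,0,0,5,50],
  [-14,44,0,0,0,5,50],
  [-14,44,0,0,0,5,50],
  [-14,44,0,0,0,5,50],
  [-14,44,0,0,0,0,50],
  [-14,44,0,0,0,0,50],
  [0,0,0,0,0,0,50],
])

```text
clock: 37.17
position: [0.4587, -0.0091, 0.2071]
tool_rot: [-2.315, 1.57, 0.999]
force: [0.5, -0.5, 0.7]
grip_width: 0.05
```

>>> play_rows([
  [-10,35,0,0,0,0,50],
  [-8,28,0,0,0,0,50],
  [-4,13,0,0,0,0,50],
  [0,0,0,0,0,0,50],
  [0,0,0,0,0,0,50],
])

```text
clock: 37.8
position: [0.4377, 0.063, 0.2068]
tool_rot: [1.305, 1.57, -1.67]
force: [-1.1, 0.0, 0.2]
grip_width: 0.0498
```

>>> play_rows([
  [-0.5,4,-20,0,0,0,50],
  [0,0,-40,0,0,0,50],
  [0,0,-35,0,0,0,50],
  [0,0,-20,0,0,0,50],
  [0,0,-12,0,0,0,50],
  [0,0,-8,0,0,0,50],
  [0,0,0,0,0,0,50],
  [0,0,0,0,0,0,50],
])

```text
clock: 38.8
position: [0.4372, 0.0681, 0.0723]
tool_rot: [-3.121, 1.57, 0.188]
force: [-0.3, 1.2, -0.4]
grip_width: 0.0502
```

>>> play_rows([
  [0,0,0,0,0,0,40],
  [0,0,0,0,0,0,33],
  [0,0,0,0,0,0,28],
  [0,0,0,0,0,0,22],
  [0,0,0,0,0,0,22],
  [0,0,0,0,0,0,22],
], grip_force=35)

```text
clock: 39.55
position: [0.4372, 0.0681, 0.0721]
tool_rot: [3.083, 1.57, 0.109]
force: [-0.1, -0.3, 6.0]
grip_width: 0.0263
```

>>> play_rows([
  [0,0,4,0,0,0,22],
  [0,0,6,0,0,0,22],
  [0,0,25,0,0,0,22],
  [0,0,35,0,0,0,22],
  [0,0,35,0,0,0,22],
  [0,0,25,0,0,0,22],
  [8,17,0,0,0,0,22],
  [14,30,0,0,0,0,22],
])

```text
clock: 40.55
position: [0.4591, 0.1155, 0.2017]
tool_rot: [2.193, 1.571, -0.782]
force: [0.2, 1.1, -1.6]
grip_width: 0.0266
```

>>> play_rows([
  [17,36,0,0,0,0,22],
  [17,36,0,0,0,0,22],
  [17,36,0,0,0,0,22],
  [17,36,0,0,0,0,22],
  [15,33,0,0,0,0,22],
  [8,18,0,0,0,0,22],
  [4,9,0,0,0,0,22],
  [0,0,0,0,0,0,22],
])

```text
clock: 41.55
position: [0.5535, 0.3194, 0.201]
tool_rot: [0.18, 1.57, -2.793]
force: [0.2, 0.3, -1.7]
grip_width: 0.0268
```

>>> play_rows([
  [1,0,-20,0,0,0,22],
  [0,0,-40,0,0,0,22],
  [0,0,-25,0,0,0,22],
  [0,0,-13,0,0,0,22],
  [0,0,-8,0,0,0,22],
  [0,0,-8,0,0,0,22],
  [0,0,-6,0,0,0,22],
  [0,0,0,0,0,0,22],
])

```text
clock: 42.55
position: [0.5548, 0.319, 0.0816]
tool_rot: [0.326, 1.571, -2.648]
force: [0.3, 0.3, -1.9]
grip_width: 0.0265
```

>>> play_rows([
  [0,0,-2,0,0,0,22],
  [0,0,-2,0,0,0,22],
  [0,0,0,0,0,0,22],
])

```text
clock: 42.92
position: [0.5548, 0.319, 0.0777]
tool_rot: [0.188, 1.571, -2.786]
force: [-0.3, -0.1, -1.5]
grip_width: 0.0263
```

>>> play_rows([
  [0,0,-1.5,0,0,0,22],
  [0,0,-1.5,0,0,0,22],
  [0,0,0,0,0,0,22],
])

```text
clock: 43.3
position: [0.5552, 0.3192, 0.0752]
tool_rot: [-2.844, 1.57, 0.465]
force: [-0.2, 0.1, 5.2]
grip_width: 0.0265
```

Contact is at the expected height. I release, lift straight up, and move back out of the view.

>>> play_rows([
  [0,0,0,0,0,0,30],
  [0,0,0,0,0,0,38],
  [0,0,0,0,0,0,48],
  [0,0,0,0,0,0,48],
  [0,0,25,0,0,0,48],
  [0,0,45,0,0,0,48],
  [0,0,45,0,0,0,48],
  [0,0,40,0,0,0,48],
])

```text
clock: 44.3
position: [0.5549, 0.3191, 0.2316]
tool_rot: [-2.683, 1.57, 0.626]
force: [-0.0, -0.5, -0.4]
grip_width: 0.048
```

>>> play_rows([
  [0,-45,0,0,0,0,48],
  [0,-45,0,0,0,0,48],
  [0,-45,0,0,0,0,48],
  [0,-45,0,0,0,0,48],
  [0,-45,0,0,0,0,48],
  [0,-45,0,0,0,0,48],
  [0,0,0,0,0,0,48],
  [0,0,0,0,0,0,48],
])

```text
clock: 45.3
position: [0.5549, 0.0496, 0.2299]
tool_rot: [-1.979, 1.57, 1.33]
force: [-0.2, -0.5, -1.6]
grip_width: 0.0478
```

```bash
python3 look.py e 105 160 185 285 340 150 450 310; python3 look.py f 330 150 430 260 110 80 260 200; python3 - <<'E'
import cv2,numpy as np
a=cv2.imread('pics/e.png');b=cv2.imread('pics/f.png');print(a.shape,b.shape)
E
```

```text
(625, 800, 3) (440, 800, 3)
```

View pics/e.png

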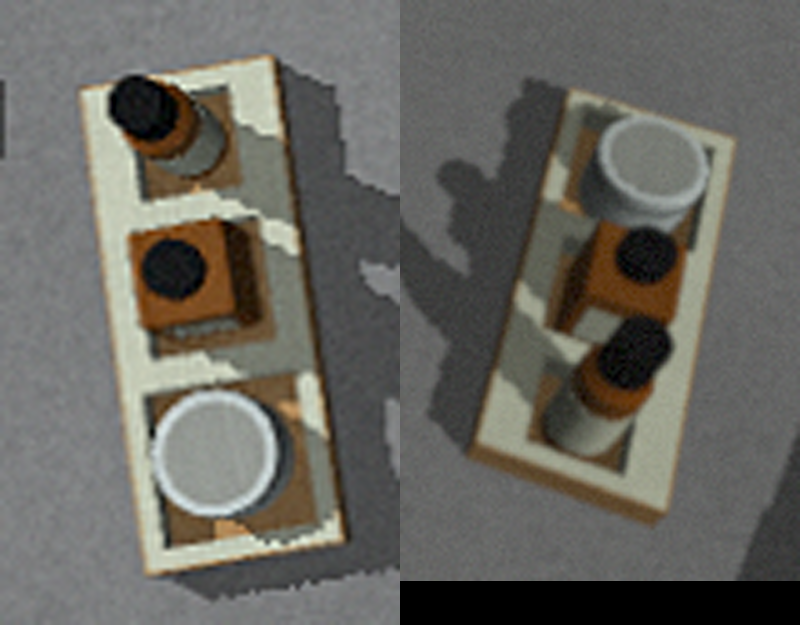

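View pics/f.png

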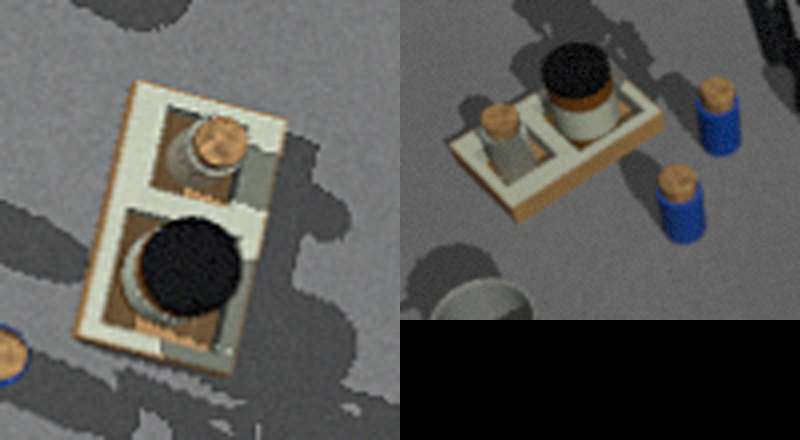

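Both sets stand upright in their cut-outs. A final numeric check comes before hand-in.

```bash
python3 - <<'E'
from h import *
def chk(P,corn,L,items):
    q=T.plane(P(corn),.024)[:,:2]*1000; c=q.mean(0); e=q[0]+q[1]-q[2]-q[3]; y=np.arctan2(e[1],e[0])
    R=np.array([[np.cos(y),np.sin(y)],[-np.sin(y),np.cos(y)]]); print('box',c.round(1),np.degrees(y).round(1),(np.linalg.norm(e)/2).round(1))
    for n,p,z in items: print(n,(R@(T.plane(P([p]),z)[0,:2]*1000-c)).round(1))
chk(lambda l:[(105+x/5-.4,160+y/5-.4) for x,y in l],[(80,90),(274,57),(344,540),(147,573)],252,[('tin -76',(215,454),.049),('diff 13',(174,268),.091),('spray 89',(140,106),.127)])
chk(lambda l:[(330+x/4-.4,150+y/4-.4) for x,y in l],[(137,82),(287,121),(235,374),(77,338)],170,[('candle -36',(190,268),.083),('match 47',(220,143),.075)])
E
```

```text
box [466.1 302.8] 10.0 252.9
tin -76 [-74.5   2.2]
diff 13 [15.1  0.1]
spray 89 [89.5 -2.3]
box [ 504.6 -288.1] -14.8 171.4
candle -36 [-34.7   3.7]
match 47 [48.1  0.3]
```

```bash
python3 -c "
from workcell import workorder; print(workorder.job_done())"
```

```text
the job is handed in; nothing more can be done
None
```

Both gift sets are made up and the job is handed in, at about 45 s of the 136 s allowed. The big candle and the clear match jar are in the short box, and the tin, diffuser and spray are in the long box. I lowered each onto its cut-out floor until the wrist force showed contact, then released. Nothing was dropped or knocked over, and the jug, tape dispenser and label roll were never approached.

In the last pictures all five stand upright in their own cut-outs. Measured from the top view in box axes, every one is within 4 mm of its cut-out centre (limit 12 mm):

| Thing | Cut-out centre x (mm) | Measured x, y (mm) |
|---|---|---|
| Tin | -76 | -74.5, 2.2 |
| Diffuser | 13 | 15.1, 0.1 |
| Spray | 89 | 89.5, -2.3 |
| Candle jar | -36 | -34.7, 3.7 |
| Match jar | 47 | 48.1, 0.3 |

**Checks that failed or disagreed:**
- **Tin grasp:** the first attempt closed above the tin and missed. The fingertips sat about 30 mm higher than the reported TCP, more than the text's 13 mm for the open pads, so I went lower and checked each grip by the finger width.
- **Heights:** measured from two views, they came out 1 to 8 mm below the stated values.
- **Automatic masks:** some leaked, so for those points and the final box corners I used pixels read by eye.
- **Tin in its cut-out:** one mask reading put it about 6 mm off in x, but later readings by eye put it within 3 mm.

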